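Close up two LED driver boxes

TASK

Close up both LED driver boxes: take each lid off its sloping drying stand and lower it gently, without dropping it, onto the box it fits, lined up with the box so that its lip drops inside the rim and it sits fully down and level all round. Leave the boxes where they stand, let go of both lids, and do not bump the power supply or disturb the bottle, tape roll, multimeter or remote control.

Things in the scene. Friction and masses are not known exactly. Their poses are not given: they have to be found in the camera images.
- lid_large_center (a point): the large loose lid: cast aluminium plate 112 x 60 x 5 mm with four dark screw holes; this point is the plate's centre, half-way through it. x along its length, y across its width, z out of its outer face. At the start it lies outer face up on its own stand, sloped 40 degrees: x runs up the slope, low end against the toe. About 90 g
- lid_small_center (a point): the small loose lid: cast aluminium plate 92 x 40 x 5 mm with four dark screw holes; this point is the plate's centre, half-way through it. x along its length, y across its width, z out of its outer face. At the start it lies outer face up on its own stand, sloped 40 degrees: x runs up the slope, low end against the toe. About 55 g
- lid_large: the large lid again; origin at the centre of the plate's underside, which rests on the box's rim, 2.5 mm below the centre point; same axes. A lip 98 x 46 mm outside, open at its corners, stands 4 mm down from it and goes inside the rim with 2 mm play all round. The plate overhangs its box 2 mm on each side; it fits either way round
- lid_small: the small lid again; origin at the centre of the plate's underside, which rests on the box's rim, 2.5 mm below the centre point; same axes. A lip 78 x 26 mm outside, open at its corners, stands 4 mm down from it and goes inside the rim with 2 mm play all round. The plate overhangs its box 2 mm on each side; it fits either way round
- box_large: the large open die-cast aluminium box, loose, 108 x 56 x 36 mm high, opening 102 x 50 mm, circuit board inside; origin at the centre of its underside, x along its length, y across its width, z up. Rim at z = 36 mm; a cable gland sticks out 13 mm at the -x end, a jack 3 mm at +x. With its lid seated, the lid's centre point is 38.5 mm above this origin. About 300 g
- box_small: the small open die-cast aluminium box, loose, 88 x 36 x 30 mm high, opening 82 x 30 mm, circuit board inside; origin at the centre of its underside, x along its length, y across its width, z up. Rim at z = 30 mm; a cable gland sticks out 13 mm at the -x end, a jack 3 mm at +x. With its lid seated, the lid's centre point is 32.5 mm above this origin. About 200 g
- stand_large: bent flat-bar drying stand, dark steel, fixed; origin on the bench below the centre of the parked large lid's underside (53 mm up; lid up to 4 mm off sideways). A 30 mm wide, 3 mm thick arm, narrower than the lid so its long edges are free, rises from a 12 mm upturned toe (-x end) to +x at 40 degrees; top end 89 mm high at x = 51 mm. 90 mm cross foot (along y), 3 mm high. z up
- stand_small: bent flat-bar drying stand, dark steel, fixed; origin on the bench below the centre of the parked small lid's underside (47 mm up; lid up to 4 mm off sideways). A 18 mm wide, 3 mm thick arm, narrower than the lid so its long edges are free, rises from a 12 mm upturned toe (-x end) to +x at 40 degrees; top end 76 mm high at x = 43 mm. 90 mm cross foot (along y), 3 mm high. z up
- psu: white bench power supply, fixed, 260 mm deep (x), 110 mm wide (y), 156 mm high, standing just to the right (-y) of the two stands; origin on the bench at the middle of the lower edge of its front panel (the face towards the robot), the cabinet extends from there to +x; knobs and terminals stick out up to 18 mm from the front (-x). Not to be bumped
- bottle: green glass bottle with a red cap, upright, 64 mm diameter, 225 mm high, loose; origin at the centre of its underside. Bystander
- tape: roll of yellow masking tape lying flat, 110 mm outside diameter, 25 mm high, loose; origin at the centre of its underside. Bystander
- meter: yellow and black multimeter lying on its back, 75 mm (x) by 150 mm (y), 42 mm high over its selector bar, loose; origin at the centre of its underside. Bystander
- remote: black remote control lying flat, 40 mm (x) by 120 mm (y) by 15 mm high, loose; origin at the centre of its underside. Bystander
Not all that is in view belongs to the job. Leave any blue or yellow look-alike of the lid_small alone.

How it is judged:
At the end, for the whole second after the job is handed in: Each lid lies on its own box: centred within 4 mm, within 0.09 rad of the box's length direction (either way round), plate down on the rim (at most 1.5 mm high), level within 0.03 rad, at rest and let go; both boxes upright and within 20 mm of where they started (z of lid_large_center in the frame of box_large between 0.0365 and 0.04 m and horizontal distance between lid_large_center and box_large below 0.004 m and angle between the x axis of lid_large_center and the x axis of box_large, either way round below 0.09 rad and angle between each of lid_large_center, box_large, lid_small_center, box_small's own z axis and vertical below 0.03 rad and linear speed of each of lid_large, lid_small below 0.02 m/s and distance of each of box_large, box_small from where it was at the start of the episode below 0.02 m and z of lid_small_center in the frame of box_small between 0.0305 and 0.034 m and horizontal distance between lid_small_center and box_small below 0.004 m and angle between the x axis of lid_small_center and the x axis of box_small, either way round below 0.09 rad); the robot touches nothing.
It fails at once if a lid is dropped or slammed onto its box (over 0.35 m/s within 30 mm of its seat) ((horizontal distance between lid_large_center and box_large below 0.04 m and z of lid_large_center in the frame of box_large below 0.0685 m and linear speed of lid_large above 0.35 m/s) or (horizontal distance between lid_small_center and box_small below 0.04 m and z of lid_small_center in the frame of box_small below 0.0625 m and linear speed of lid_small above 0.35 m/s)).
It fails at once if the power supply is bumped (over 8 N) (contact force between anything else and psu above 8 N).
It fails at once if the bottle, tape roll, multimeter or remote control is disturbed (moved over 15 mm, or the bottle tipped over 0.2 rad) (distance of any of bottle, tape, meter, remote from where it was at the start of the episode above 0.015 m or angle between bottle's own z axis and vertical above 0.2 rad).
It also fails if it takes over 64 s, if anything falls off the work surface, if the arm or the gripper's body presses on something with over 40 N, if the wrist force passes 120 N, or if a joint passes its speed limit or range.

ROBOT

A 7-joint arm with a two-finger parallel gripper is mounted at the origin on the work surface. World frame = base frame: x ahead of the robot, y to its left, z up, the work surface at z = 0. Lengths are in m, angles in rad, forces in N, time in s.
With the tool pointing down it reaches from about 0.4 to 0.85 m from the base axis. Payload 4.5 kg.
Tool frame: the origin (TCP) lies at the very end of the fingers, on their centre line; the grasp point (between the pads) lies 19 mm behind it (pinch_z is the distance from the TCP to the grasp point, in m); z points along the fingers, y is the line along which they close (so a half turn about z gives the same grasp; the last joint's range is limited). The gripper opens to 85 mm and grips with 20 to 120 N. Pads are 22 mm wide; open, the fingers measure 114 mm over their backs; the gripper's body (76 mm by 85 mm) begins 54 mm behind the grasp point. The pads swing forward as they close: fully open they stand 13 mm farther back than shut.
Start: joints at [-1.169, 0.689, -0.195, 1.565, 0.157, 0.902, -0.215], TCP at [0.225, 0.583, 0.231] pointing down, gripper open.
Joint ranges: [-3.01, 3.01], [-0.46, 2.08], [-1.47, 1.51], [0.13, 2.56], [-1, 4.14], [0.04, 2.09], [-2.66, 2.66]. Speed limits (rad/s): [2.57, 2.57, 3.14, 3.14, 3.14, 3.14, 3.14].

INTERFACE

Orientations are given as [roll, pitch, yaw] about the fixed x, y, z axes, in that order (R = Rz(yaw) Ry(pitch) Rx(roll)).
In Python, from plant import * gives the robot as it stands.
- The arm moves only by the tool servo_tool, never from a script. Its argument "plan" is a list of rows, each a list of 5 numbers: the finger opening in m, from 0 to 0.0854, then the shift along the tool's x, y, z in m, then the turn about the tool's z in rad. A call has exactly 8 rows; each row shifts and turns the commanded pose from where the row before left it, along the tool's axes as they then stand; what a row does not reach is not made up. A row lasts 1/12 s, in which the tool goes at most 41.7 mm and 7.16 degrees, less where a joint would pass 70% of its speed; a pose out of reach is approached as far as the arm can. A call is refused whole if a number of a shift passes 0.0417 or a number of a turn 0.125, either way. A call with a gripper value outside its range is refused whole. The fingers move at their own pace and stop on an object; "force" is the grip in N (left out, the last holds). Time passes only in rows, so rows that do not move let the fingers close, or fill a call up. It gives the time, the measured TCP pose, the force, the opening and the grip force at its end, in the units of the state.
- read_state(): the state, without advancing time (a new reading comes with each control period).
- read_camera(name): name is "side" or "top" or "wrist"; returns (picture, depth): 480x640x3 uint8, red, green, blue; 480x640 float32, m along the optical axis (not along the pixel's ray), 0 where there is no reading.
- calibration(name): a dict with "K" (3x3 intrinsics, pixels), "R" (3x3) and "t" (3): a world point X has camera coordinates R X + t. Camera axes: x right, y down, z forward; pixel columns grow to the right and rows downward; lengths in m; the calibration is good to about 2 mm. A picture is of the moment at which its call begins: read the wrist's pose just before it. calibration takes no time and is no camera call; for the wrist camera it gives the pose at the moment of the call.
- hand_in(): hands the job in; it is judged then, once.
The state is a dict: "time_s": time; "q": joint angles; "joint_velocities": joint speeds; "effort": joint torques, N m; "position": TCP position; "tcp_rot": TCP orientation; "force": force on the tool from outside, world axes, zero at the start; "ft_torque": the same for the moment, N m; "opening": finger opening in m; "grip_force": force on a finger pad.
Only numpy, scipy, OpenCV 4.12 (cv2) and the standard library are available. Lean on these libraries where they do the work, as an engineer would, in place of code of your own. Each camera call takes 0.05 s, during which the arm holds its last target. There are 200 camera calls.

## Working session

There is one attempt and no reset: what is moved stays moved. The work goes in short steps, Python scripts to look and compute and a tool call to move; the robot and the scene stay as the last step left them, time stands still between calls to the robot, and variables do not carry over. Pictures are saved under pics/ and viewed, at most 10 in all, crops included, and the job is handed in when it is done.

Besides the shell and the picture viewer there is one more tool, called as a command line: name --pt "numbers of a row" for each row, then --argument value for the rest. servo_tool: Moves the arm, as the interface text tells. Its arguments: {"type":"object","properties":{"plan":{"type":"array","items":{"type":"array","items":{"type":"number"}}},"force":{"type":"number"}},"required":["plan"]}

```bash
mkdir -p pics; cat > h.py <<'E'
import numpy as np, cv2
from plant import *
def snap(n):
    c=calibration(n); p,d=read_camera(n)
    return p,d,{k:np.array(v,float) for k,v in c.items() if k in 'KRt'}
def ray(c,uv):
    uv=np.atleast_2d(uv).astype(float); h=np.c_[uv,np.ones(len(uv))]
    return -c['R'].T@c['t'], (h@np.linalg.inv(c['K']).T)@c['R']
def onz(c,uv,z):
    o,d=ray(c,uv); return o+d*((z-o[2])/d[:,2])[:,None]
def cloud(c,d):
    v,u=np.mgrid[:480,:640]; o,r=ray(c,np.c_[u.ravel(),v.ravel()])
    P=o+r*d.reshape(-1,1); return P.reshape(480,640,3)
E
python3 - <<'E'
from h import *
for n in('top','side'):
    p,d,c=snap(n); np.savez(n,p=p,d=d,**c); cv2.imwrite(f'pics/{n}0.png',p[...,::-1]); print(n,-c['R'].T@c['t'],c['R'][2],c['K'][0,0],(d>0).mean())
s=read_state(); print(s['position'],s['tcp_rot'],s['opening'],s['time_s'])
E
```

```text
top [0.3953665  0.02232497 1.10016493] [ 0.15594892 -0.0276542  -0.98737793] 439.52782592139175 0.9959212239583334
side [ 0.13016405 -0.90079548  1.0403014 ] [ 0.29091477  0.65343466 -0.6988503 ] 622.4310945952093 0.9962467447916666
[0.22454598 0.58264639 0.23055924] [-3.13993128e+00  1.14983182e-04  2.77385886e+00] 0.08549086143896148 0.1
```

View pics/top0.png

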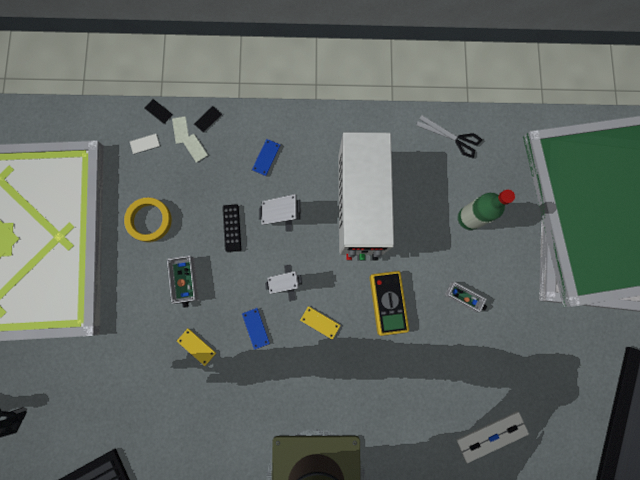

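View pics/side0.png

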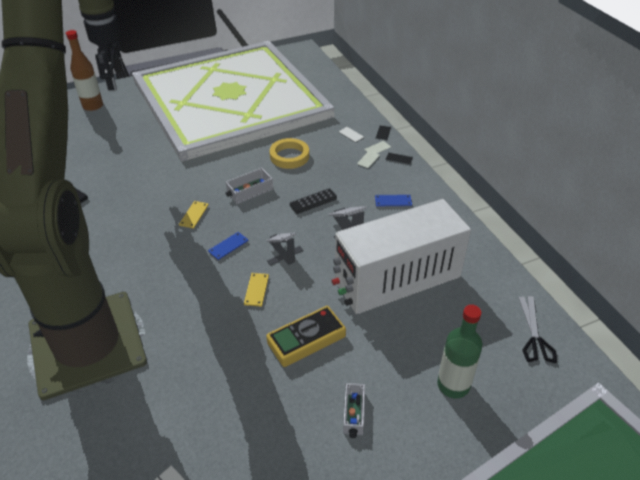

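```bash
cat > m.py <<'E'
from h import *
def load(n):
    z=np.load(n+'.npz'); return z['p'],z['d'],{k:z[k] for k in 'KRt'}
def lidfit(p,P,box,zmin=.02):
    # bright pixels above bench in box=(u0,v0,u1,v1): plane, centre, axes
    g=cv2.cvtColor(p,cv2.COLOR_RGB2HSV); m=np.zeros(g.shape[:2],np.uint8)
    u0,v0,u1,v1=box; s=np.s_[v0:v1,u0:u1]
    m[s]=((g[s][...,2]>120)&(g[s][...,1]<60)&(P[s][...,2]>zmin)&(P[s][...,2]<.15))
    n,l,st,_=cv2.connectedComponentsWithStats(m); k=1+st[1:,4].argmax(); m=(l==k)
    Q=P[m]; c0=Q.mean(0); 
    for _ in range(3):
        c0=Q.mean(0); nrm=np.linalg.svd(Q-c0,full_matrices=False)[2][2]; r=(Q-c0)@nrm
        Q=Q[abs(r)<max(2.5*r.std(),.0015)]
    nrm*=np.sign(nrm[2]); up=np.array([0,0,1])-nrm*nrm[2]
    return m,Q,c0,nrm,up
E
python3 - <<'E'
from m import *
p,d,c=load('top'); P=cloud(c,d)
print('bench',np.median(P[395:420,480:560,2]),np.median(P[180:260,270:272,2]))
for nm,b in(('L',(250,180,310,235)),('S',(258,262,308,300))):
    m,Q,c0,n,up=lidfit(p,P,b); print(nm,m.sum(),len(Q),c0,'slope',np.degrees(np.arccos(n[2])),'updir',np.degrees(np.arctan2(up[1],up[0])),'z',Q[:,2].min(),Q[:,2].max())
    x=up/np.linalg.norm(up); y=np.cross(n,x); a=(Q-c0)@np.c_[x,y]; r=cv2.minAreaRect((a*1000).astype(np.float32)); print(r)
    cen=c0+x*r[0][0]/1e3+y*r[0][1]/1e3; print('cen top',cen)
for nm,b,h in(('L',(155,245,210,310),.036),('S',(440,275,495,318),.03)):
    u0,v0,u1,v1=b; m=np.zeros((480,640),np.uint8); m[v0:v1,u0:u1]=abs(P[v0:v1,u0:u1,2]-h)<.006
    gr=p.min(2)>110; m&=gr
    Q=P[m>0]; r=cv2.minAreaRect((Q[:,:2]*1000).astype(np.float32)); print('box',nm,m.sum(),np.median(Q[:,2]),r,cv2.boxPoints(r).round())
for nm,a in(('meter',np.s_[270:336,370:410]),('psu',np.s_[130:262,335:395])):
    Q=P[a].reshape(-1,3); Q=Q[Q[:,2]>.02]; print(nm,np.percentile(Q,[1,99],axis=0))
o=np.hstack([cv2.resize(p[175:310,155:310],None,fx=3,fy=3,interpolation=2),cv2.resize(p[175:310,430:510],None,fx=3,fy=3)]);cv2.imwrite('pics/crop0.png',o[...,::-1])
E
```

```text
bench -0.00046008089705584787 0.0007596631709838597
L 796 782 [0.63643764 0.09636593 0.05946006] slope 39.846350064711935 updir -89.76753140099008 z 0.02051496906460515 0.09471415828323204
((-2.5766830444335938, 0.12540054321289062), (60.994720458984375, 113.34028625488281), 89.28118896484375)
cen top [0.63655501 0.09834471 0.0578091 ]
S 463 455 [0.46089702 0.08389771 0.0523527 ] slope 39.844008892979986 updir -81.28921939181149 z 0.02029676683097259 0.08190776274875144
((-1.9601783752441406, 0.3756752014160156), (92.50740814208984, 39.60762405395508), 0.09110026806592941)
cen top [0.46104043 0.08544226 0.05109682]
box L 149 0.0357280790264658 ((467.88739013671875, 329.2908630371094), (107.49456024169922, 56.802059173583984), 9.726752281188965) [[410. 348.]
 [420. 292.]
 [526. 310.]
 [516. 366.]]
box S 126 0.02960241586708401 ((431.42669677734375, -363.7911376953125), (89.88591003417969, 36.18385314941406), 61.9233283996582) [[ 394. -395.]
 [ 426. -412.]
 [ 469. -333.]
 [ 437. -316.]]
meter [[ 0.34080703 -0.21509356  0.02361059]
 [ 0.48735642 -0.13035304  0.04180662]]
psu [[ 0.52189921 -0.16025959  0.03328956]
 [ 0.79211604 -0.05093285  0.16026931]]
```

View pics/crop0.png

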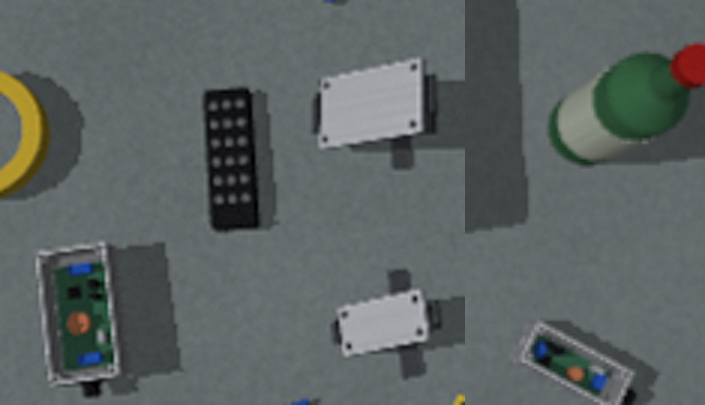

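servo_tool --pt "0.0854 0 0 0 0.12" --pt "0.0854 0 0 0 0.12" --pt "0.0854 0 0 0 0.12" --pt "0.0854 0 0 0 0.12" --pt "0.0854 0 0 0 0.12" --pt "0.0854 0 0 0 0.12" --pt "0.0854 0 0 0 0.12" --pt "0.0854 0 0 0 0.12" --force 30

```text
time_s: 0.77
position: [0.2245, 0.5829, 0.2308]
tcp_rot: [-3.141, 0.001, 1.808]
force: [0.1, -0.3, 0.2]
opening: 0.0851
grip_force: 0.0
```

servo_tool --pt "0.0854 0 0 0 0.12" --pt "0.0854 0 0 0 0.12" --pt "0.0854 -0.0286 0.0242 0 0" --pt "0.0854 -0.0286 0.0242 0 0" --pt "0.0854 -0.0286 0.0242 0 0" --pt "0.0854 -0.0286 0.0242 0 0" --pt "0.0854 -0.0286 0.0242 0 0" --pt "0.0854 -0.0286 0.0242 0 0"

```text
time_s: 1.43
position: [0.371, 0.4104, 0.231]
tcp_rot: [-3.141, 0.001, 1.574]
force: [-0.1, 0.6, -1.4]
opening: 0.0857
grip_force: 0.0
```

servo_tool --pt "0.0854 -0.0286 0.0242 0 0" --pt "0.0854 -0.0286 0.0242 0 0" --pt "0.0854 -0.0286 0.0242 0 0" --pt "0.0854 -0.0286 0.0242 0 0" --pt "0.0854 -0.0286 0.0242 0 0" --pt "0.0854 -0.0286 0.0242 0 0" --pt "0.0854 -0.0286 0.0242 0 0" --pt "0.0854 0 0 0 0"

```text
time_s: 2.1
position: [0.5461, 0.2025, 0.2313]
tcp_rot: [3.137, 0.006, 1.561]
force: [1.4, -0.8, 0.6]
opening: 0.0851
grip_force: 0.0
```

servo_tool --pt "0.0854 -0.0265 0.0226 0 0" --pt "0.0854 -0.0265 0.0226 0 0" --pt "0.0854 -0.0265 0.0226 0 0" --pt "0.0854 -0.0265 0.0226 0 0" --pt "0.0854 0 0 0.02 0" --pt "0.0854 0 0 0.02 0" --pt "0.0854 0 0 0.01 0" --pt "0.0854 0 0 0 0"

```text
time_s: 2.77
position: [0.6287, 0.1069, 0.1784]
tcp_rot: [-3.135, 0.001, 1.574]
force: [-0.2, -1.3, -0.1]
opening: 0.0855
grip_force: 0.0
```

```bash
cat >> m.py <<'E'
def wlid(box=(0,0,640,480),nm='w',zmin=.02):
    s=read_state(); p,d,c=snap('wrist'); np.savez(nm,p=p,d=d,**c); cv2.imwrite(f'pics/{nm}.png',p[...,::-1]); P=cloud(c,d)
    print('tcp',np.round(s['position'],4),np.round(s['tcp_rot'],4),s['opening'],'cam',-c['R'].T@c['t'],c['R'][2])
    m,Q,c0,n,up=lidfit(p,P,box,zmin)
    x=up/np.linalg.norm(up); y=np.cross(n,x); a=(Q-c0)@np.c_[x,y]; r=cv2.minAreaRect((a*1000).astype(np.float32))
    cen=c0+x*r[0][0]/1e3+y*r[0][1]/1e3
    print(m.sum(),'slope',np.degrees(np.arccos(n[2])),'updir',np.degrees(np.arctan2(up[1],up[0])),r,'mid-plate',(cen-.0025*n).round(4))
E
python3 -c "
from m import *
wlid(nm='w1')"
```

```text
tcp [0.6287 0.1069 0.1784] [-3.1353e+00  7.0000e-04  1.5744e+00] 0.08551840988338745 cam [0.62896017 0.18917924 0.32070582] [-0.00467535 -0.32016259 -0.94735107]
10204 slope 40.00682779495896 updir -89.72082931661735 ((-4.052097320556641, -0.013475418090820312), (60.0437126159668, 112.06672668457031), 89.9615707397461) mid-plate [0.6362 0.0964 0.055 ]
```

View pics/w1.png

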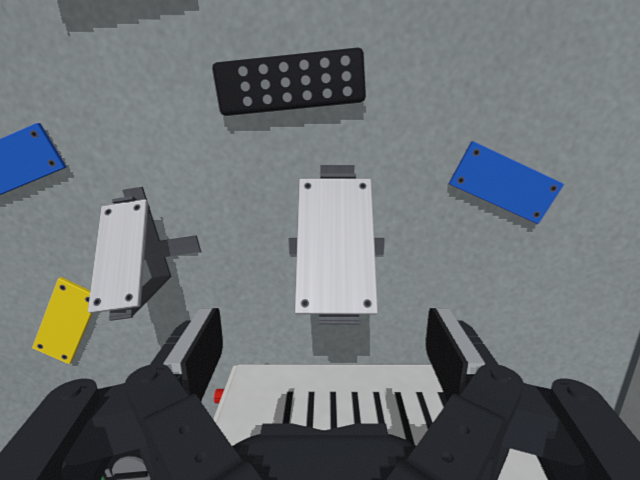

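servo_tool --pt "0.0854 -0.0105 0.0075 0 0" --pt "0.0854 0 0 0.03 0" --pt "0.0854 0 0 0.03 0" --pt "0.0854 0 0 0.03 0" --pt "0.0854 0 0 0.03 0" --pt "0.0854 0 0 0.02 0" --pt "0.0854 0 0 0.006 0" --pt "0.0854 0 0 0 0"

```text
time_s: 3.48
position: [0.6388, 0.0957, 0.0347]
tcp_rot: [-3.141, 0.001, 1.574]
force: [0.5, 1.2, 0.9]
opening: 0.0853
grip_force: 0.0
```

servo_tool --pt "0.064 0 0 0 0" --pt "0.064 0 0 0 0" --pt "0.055 0 0 0 0" --pt "0.055 0 0 0 0" --pt "0.055 0 0 0 0" --pt "0.055 0 0 0 0" --pt "0.055 0 0 0 0" --pt "0.055 0 0 0 0" --force 30

```text
time_s: 4.15
position: [0.6399, 0.0961, 0.0376]
tcp_rot: [3.139, -0.0, 1.574]
force: [-1.7, -0.1, 6.7]
opening: 0.0591
grip_force: 31.7
```

servo_tool --pt "0.055 0 0 -0.005 0" --pt "0.055 0 0 -0.01 0" --pt "0.055 0 0 -0.02 0" --pt "0.055 0 0 -0.03 0" --pt "0.055 0 0 -0.03 0" --pt "0.055 0 0 -0.03 0" --pt "0.055 0 0 -0.01 0" --pt "0.055 0 0 0 0"

```text
time_s: 4.82
position: [0.6412, 0.0965, 0.1744]
tcp_rot: [3.134, -0.002, 1.574]
force: [0.2, -0.8, -0.7]
opening: 0.0593
grip_force: 32.7
```

```bash
python3 -c "
from m import *
wlid(nm='w2',zmin=.06,box=(200,100,450,480))"
```

```text
tcp [0.6412 0.0965 0.1744] [ 3.1338e+00 -1.5000e-03  1.5737e+00] 0.05933579003708281 cam [0.63950546 0.17847771 0.31699626] [ 0.00847634 -0.31804326 -0.94803831]
26 slope 82.27911448349658 updir 67.48347868911594 ((0.943453311920166, -0.4301915168762207), (2.7256722450256348, 12.290282249450684), 67.35916900634766) mid-plate [ 0.5724 -0.0514  0.0661]
```

View pics/w2.png

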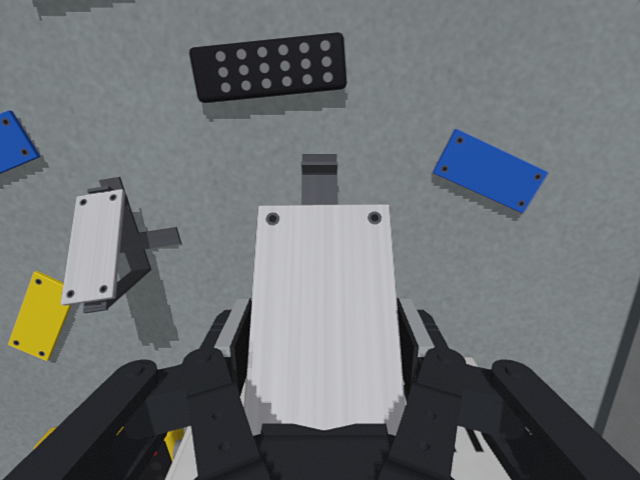

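```bash
cat >> m.py <<'E'
def held(z,half,box=(200,150,450,430),zr=(.1,.4)):
    p,d,c=z['p'],z['d'],{k:z[k] for k in 'KRt'}; P=cloud(c,d); u0,v0,u1,v1=box
    A=P[v0:v1,u0:u1].reshape(-1,3); g=p[v0:v1,u0:u1].reshape(-1,3).min(1)>140
    Q=A[g&(A[:,2]>zr[0])&(A[:,2]<zr[1])]
    for _ in range(4):
        c0=np.median(Q,0) if _==0 else Q.mean(0); n=np.linalg.svd(Q-Q.mean(0),full_matrices=False)[2][2]; r=(Q-Q.mean(0))@n; Q=Q[abs(r)<max(2*r.std(),.001)]
    c0=Q.mean(0); n*=np.sign(n[2]); up=np.array([0,0,1])-n*n[2]; x=up/np.linalg.norm(up); y=np.cross(n,x)
    a=(Q-c0)@x; b=(Q-c0)@y; k=a<a.min()+.03
    r=cv2.minAreaRect((np.c_[a,b][k]*1000).astype(np.float32))
    mid=c0+x*(np.percentile(a,.3)+half)+y*(b[k].min()+b[k].max())/2-.0025*n
    print(len(Q),'slope',np.degrees(np.arccos(n[2])).round(2),'updir',np.degrees(np.arctan2(up[1],up[0])).round(2),'w',np.ptp(b[k])*1e3,'len seen',np.ptp(a)*1e3,'rect',r,'mid',mid.round(4)); return mid
E
python3 -c "
from m import *
held(np.load('w2.npz'),.056)"
```

```text
28092 slope 39.95 updir -87.85 w 60.229219024850735 len seen 91.72004222782918 rect ((-33.73185348510742, 0.5296916961669922), (59.96578598022461, 30.0756893157959), 89.33981323242188) mid [0.6418 0.0968 0.1921]
```

servo_tool --pt "0.055 0.02 -0.004 0 0" --pt "0.055 0.036 -0.008 0 0" --pt "0.055 0.036 -0.008 0 0" --pt "0.055 0.036 -0.008 0 0" --pt "0.055 0.036 -0.008 0 0" --pt "0.055 0.036 -0.008 0 0" --pt "0.055 0.036 -0.008 0 0" --pt "0.055 0.0165 -0.003 0 0"

```text
time_s: 5.53
position: [0.5783, 0.3555, 0.1677]
tcp_rot: [-3.136, -0.003, 1.581]
force: [-0.5, 1.5, -0.6]
opening: 0.0592
grip_force: 32.7
```

servo_tool --pt "0.055 0 0 0 -0.1" --pt "0.055 0 0 0 -0.12" --pt "0.055 0 0 0 -0.12" --pt "0.055 0 0 0 -0.12" --pt "0.055 0 0 0 -0.12" --pt "0.055 0 0 0 -0.12" --pt "0.055 0 0 0 -0.12" --pt "0.055 0 0 0 -0.12"

```text
time_s: 6.2
position: [0.5819, 0.3474, 0.168]
tcp_rot: [-3.138, -0.001, 2.52]
force: [-0.3, 0.3, -0.2]
opening: 0.0592
grip_force: 32.7
```

servo_tool --pt "0.055 0 0 0 -0.12" --pt "0.055 0 0 0 -0.12" --pt "0.055 0 0 0 -0.12" --pt "0.055 0 0 0 -0.12" --pt "0.055 0 0 0 -0.12" --pt "0.055 0 0 0 -0.12" --pt "0.055 0 0 0 -0.077" --pt "0.055 0 0 0 0"

```text
time_s: 6.87
position: [0.582, 0.3473, 0.168]
tcp_rot: [-3.141, -0.004, -2.971]
force: [0.9, 0.5, -0.9]
opening: 0.0595
grip_force: 32.7
```

```bash
cat >> m.py <<'E'
def rim(z,h,guess,half=(.07,.05),nm=None,tol=.004):
    p,d,c=z['p'],z['d'],{k:z[k] for k in 'KRt'}; P=cloud(c,d)
    near=np.hypot(P[...,0]-guess[0],P[...,1]-guess[1])<half[0]
    m=near&(abs(P[...,2]-h)<tol)&(d>0); 
    n,l,st,_=cv2.connectedComponentsWithStats(m.astype(np.uint8)); k=1+st[1:,4].argmax(); Q=P[l==k]
    r=cv2.minAreaRect((Q[:,:2]*1000).astype(np.float32)); print('rim',len(Q),'z',np.median(Q[:,2]).round(4),r)
E
python3 -c "
from m import *
s=read_state(); p,d,c=snap('wrist'); np.savez('w3',p=p,d=d,**c); cv2.imwrite('pics/w3.png',p[...,::-1]); print(s['position'],s['tcp_rot'],s['q'])
z=np.load('w3.npz'); rim(z,.036,(.468,.329)); held(z,.056)"
```

```text
[0.58203985 0.34728602 0.16802403] [-3.14054381 -0.0037939  -2.97070915] [-0.41790591  0.85142646 -0.37550461  1.43844698  0.35226536  0.92238967
  0.8500896 ]
rim 1767 z 0.0356 ((473.7140808105469, 329.0048828125), (95.43959045410156, 56.19830322265625), 9.255516052246094)
16779 slope 39.79 updir 11.14 w 59.63827786165402 len seen 91.48098606289062 rect ((-30.939010620117188, -0.8945999145507812), (59.63172149658203, 29.990549087524414), 89.98338317871094) mid [0.5814 0.348  0.1858]
```

View pics/w3.png

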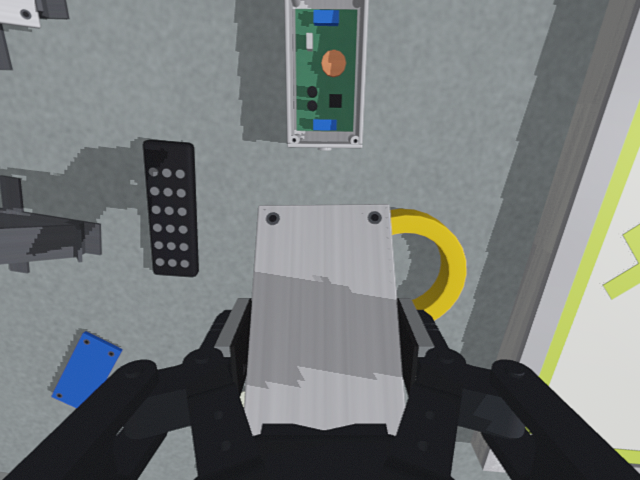

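servo_tool --pt "0.055 0.02 0.001 0 0" --pt "0.055 0.03 0 0 0" --pt "0.055 0.03 0 0 0" --pt "0.055 0.03 0 0 0" --pt "0.055 0.02 0 0.01 0" --pt "0.055 0 0 0.03 0" --pt "0.055 0 0 0.03 0" --pt "0.055 0 0 0.02 0"

```text
time_s: 7.58
position: [0.4533, 0.3265, 0.078]
tcp_rot: [-3.14, -0.002, -2.974]
force: [-0.2, -0.3, -0.8]
opening: 0.0595
grip_force: 32.7
```

servo_tool --pt "0.055 0 0 0.01 0" --pt "0.055 0 0 0 0" --pt "0.055 0 0 0 0" --pt "0.055 0 0 0 0" --pt "0.055 0 0 0 0" --pt "0.055 0 0 0 0" --pt "0.055 0 0 0 0" --pt "0.055 0 0 0 0"

```text
time_s: 8.25
position: [0.455, 0.3278, 0.0709]
tcp_rot: [3.141, 0.001, -2.973]
force: [0.7, 0.1, -1.1]
opening: 0.0594
grip_force: 32.7
```

```bash
python3 -c "
from m import *
s=read_state(); p,d,c=snap('wrist'); np.savez('w4',p=p,d=d,**c); cv2.imwrite('pics/w4.png',p[...,::-1]); print(s['position'],s['tcp_rot'])
z=np.load('w4.npz'); rim(z,.036,(.468,.329)); held(z,.056,zr=(.042,.2))"
```

```text
[0.45495196 0.32776511 0.07089554] [ 3.14100031e+00  9.71822749e-04 -2.97266786e+00]
rim 303 z 0.0349 ((414.47576904296875, 319.30419921875), (1.2892365455627441, 54.377620697021484), 9.148462295532227)
16006 slope 40.06 updir 11.1 w 59.60140970894631 len seen 91.41625026973527 rect ((-29.606891632080078, -0.9198150634765625), (59.59528732299805, 29.99715232849121), 89.98432159423828) mid [0.4541 0.3285 0.0887]
```

View pics/w4.png

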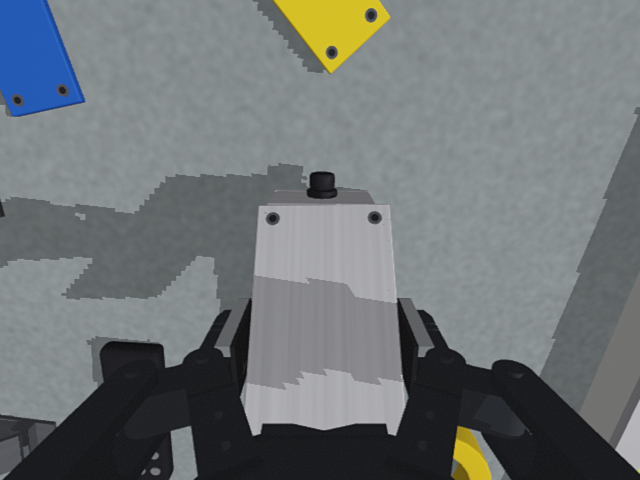

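servo_tool --pt "0.055 0.0015 -0.0012 0 0" --pt "0.055 0 0 0.004 0" --pt "0.055 0 0 0.004 0" --pt "0.055 0 0 0.003 0" --pt "0.055 0 0 0.002 0" --pt "0.055 0 0 0 0" --pt "0.055 0 0 0 0" --pt "0.055 0 0 0 0"

```text
time_s: 8.97
position: [0.4534, 0.3263, 0.0573]
tcp_rot: [3.141, 0.0, -2.972]
force: [0.2, -0.3, -1.3]
opening: 0.0591
grip_force: 32.7
```

servo_tool --pt "0.055 0 0 0.0025 0" --pt "0.055 0 0 0 0" --pt "0.055 -0.003 0 0.0036 0" --pt "0.055 0 0 0 0" --pt "0.055 -0.0027 0 0.0038 0" --pt "0.055 0 0 0 0" --pt "0.055 -0.0024 0 0.0041 0" --pt "0.055 0 0 0 0" --force 20

```text
time_s: 9.63
position: [0.4618, 0.3277, 0.0434]
tcp_rot: [3.141, 0.001, -2.973]
force: [-0.3, -0.3, 4.5]
opening: 0.0591
grip_force: 32.0
```

```bash
python3 -c "
from m import *
s=read_state(); p,d,c=snap('wrist'); np.savez('w5',p=p,d=d,**c); print(s['position'],s['tcp_rot'])
z=np.load('w5.npz'); held(z,.056,zr=(.03,.2))"
```

```text
[0.46181883 0.32774622 0.04335292] [ 3.14120197e+00  7.27663050e-04 -2.97264372e+00]
20023 slope 27.04 updir 9.94 w 59.34795523270045 len seen 92.68461025534974 rect ((-28.2375545501709, -0.9143447875976562), (29.91828155517578, 59.337440490722656), 0.06620573252439499) mid [0.4597 0.3275 0.062 ]
```

servo_tool --pt "0.055 -0.002 0 0.0043 0" --pt "0.055 0 0 0 0" --pt "0.055 -0.0016 0 0.0044 0" --pt "0.055 0 0 0 0" --pt "0.055 -0.0013 0 0.0046 0" --pt "0.055 0 0 0 0" --pt "0.055 0 0 0 0" --pt "0.055 0 0 0 0"

```text
time_s: 10.35
position: [0.467, 0.3287, 0.0304]
tcp_rot: [3.141, 0.002, -2.973]
force: [2.4, 0.1, 3.4]
opening: 0.0592
grip_force: 31.1
```

```bash
python3 -c "
from m import *
s=read_state(); p,d,c=snap('wrist'); np.savez('w6',p=p,d=d,**c); cv2.imwrite('pics/w6.png',p[...,::-1]); print(s['position'],s['tcp_rot'])
z=np.load('w6.npz'); held(z,.056,zr=(.03,.2))"
```

```text
[0.46695231 0.32873717 0.03044532] [ 3.14077303e+00  1.64720380e-03 -2.97266598e+00]
22782 slope 13.47 updir 9.1 w 59.6712765520112 len seen 97.11252650349127 rect ((-27.04301643371582, -1.0591697692871094), (29.99480628967285, 59.459266662597656), 0.5647637844085693) mid [0.4637 0.3278 0.0503]
```

View pics/w6.png

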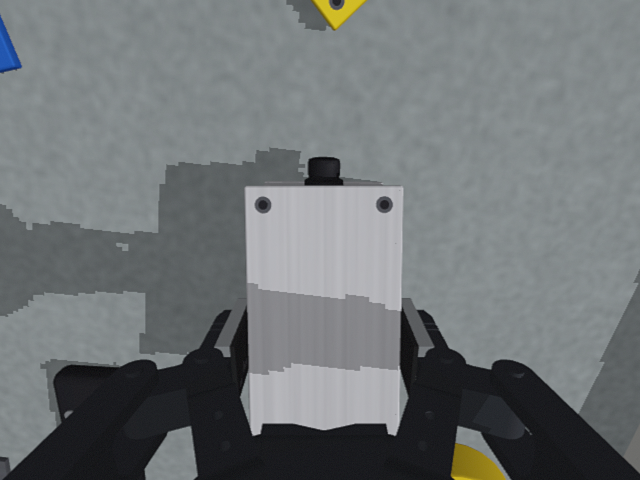

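servo_tool --pt "0.055 -0.0013 0 0.004 0" --pt "0.055 0 0 0 0" --pt "0.055 -0.001 0 0.004 0" --pt "0.055 0 0 0 0" --pt "0.055 -0.0005 0 0.003 0" --pt "0.055 0 0 0 0" --pt "0.055 0 0 0 0" --pt "0.055 0 0 0 0"

```text
time_s: 11.07
position: [0.4692, 0.3289, 0.0192]
tcp_rot: [3.141, 0.001, -2.973]
force: [3.4, 1.2, 4.8]
opening: 0.0591
grip_force: 31.0
```

```bash
python3 -c "
from m import *
s=read_state(); p,d,c=snap('wrist'); np.savez('w7',p=p,d=d,**c); cv2.imwrite('pics/w7.png',p[...,::-1]); print(s['position'],s['tcp_rot'])
z=np.load('w7.npz'); held(z,.056,zr=(.03,.2))"
```

```text
[0.46915905 0.32894855 0.01916203] [ 3.14130809e+00  5.11503712e-04 -2.97253589e+00]
24626 slope 2.11 updir 8.49 w 59.90375944671368 len seen 103.62012341603705 rect ((-27.205364227294922, -1.2597732543945312), (29.999168395996094, 59.74236297607422), 0.36193332076072693) mid [0.4655 0.3276 0.0402]
```

servo_tool --pt "0.055 0 0 0.002 0" --pt "0.055 0 0 0 0" --pt "0.0615 0 0 0 0" --pt "0.0615 0 0 0 0" --pt "0.07 0 0 0 0" --pt "0.075 0 0 0 0" --pt "0.08 0 0 0 0" --pt "0.08 0 0 0 0"

```text
time_s: 11.78
position: [0.4685, 0.3287, 0.0168]
tcp_rot: [-3.141, -0.001, -2.972]
force: [-0.2, 0.3, 1.6]
opening: 0.0799
grip_force: 0.0
```

```bash
python3 -c "
from m import *
s=read_state(); p,d,c=snap('wrist'); np.savez('w8',p=p,d=d,**c); cv2.imwrite('pics/w8.png',p[...,::-1]); print(s['position'],s['tcp_rot'])
z=np.load('w8.npz'); held(z,.056,zr=(.03,.2))"
```

```text
[0.46852192 0.32868609 0.01676856] [-3.14135125e+00 -7.25156084e-04 -2.97218361e+00]
24171 slope 0.03 updir -59.27 w 89.41279581270445 len seen 91.22279716628762 rect ((-26.80645179748535, 5.091129302978516), (89.41281127929688, 29.983661651611328), 89.98274230957031) mid [0.4642 0.3149 0.0383]
```

servo_tool --pt "0.08 0 0 -0.01 0" --pt "0.08 0 0 -0.02 0" --pt "0.08 0 0 -0.03 0" --pt "0.08 0 0 -0.035 0" --pt "0.08 0 0 -0.035 0.05" --pt "0.08 0 0 -0.03 0.12" --pt "0.08 0 0 0 0.12" --pt "0.08 0 0 0 0.12"

```text
time_s: 12.5
position: [0.47, 0.3297, 0.1803]
tcp_rot: [3.137, 0.003, 2.895]
force: [0.2, 0.4, -1.0]
opening: 0.08
grip_force: 0.0
```

servo_tool --pt "0.08 0 0 0 0.12" --pt "0.08 0 0 0 0.12" --pt "0.08 0 0 0 0.12" --pt "0.08 0 0 0 0.12" --pt "0.08 0 0 0 0.12" --pt "0.08 0 0 0 0.12" --pt "0.08 0 0 0 0.12" --pt "0.08 0 0 0 0.12"

```text
time_s: 13.17
position: [0.4685, 0.329, 0.1778]
tcp_rot: [3.142, -0.001, 1.935]
force: [-0.6, -0.5, -0.4]
opening: 0.0804
grip_force: 0.0
```

servo_tool --pt "0.08 0 0 0 0.12" --pt "0.08 0 0 0 0.098" --pt "0.08 -0.02 -0.004 0 0" --pt "0.08 -0.037 -0.007 0 0" --pt "0.08 -0.037 -0.007 0 0" --pt "0.08 -0.037 -0.007 0 0" --pt "0.08 -0.037 -0.007 0 0" --pt "0.08 -0.037 -0.007 0 0"

```text
time_s: 13.83
position: [0.4609, 0.119, 0.1777]
tcp_rot: [3.141, -0.001, 1.724]
force: [-0.4, -0.2, -0.3]
opening: 0.0796
grip_force: 0.0
```

servo_tool --pt "0.07 -0.03 -0.005 0 0" --pt "0.07 0 0 0 0" --pt "0.07 0 0 0 0" --pt "0.07 0 0 0 0" --pt "0.07 0 0 0 0" --pt "0.07 0 0 0 0" --pt "0.07 0 0 0 0" --pt "0.07 0 0 0 0"

```text
time_s: 14.5
position: [0.4609, 0.0908, 0.1769]
tcp_rot: [-3.142, -0.0, 1.724]
force: [0.4, 0.6, 0.1]
opening: 0.07
grip_force: 0.0
```

```bash
python3 -c "
from m import *
wlid(nm='w9',box=(200,100,440,400))
p,d,c=snap('top'); np.savez('top2',p=p,d=d,**c); z=np.load('top2.npz'); rim(z,.041,(.468,.329),tol=.006)"
```

```text
tcp [0.4609 0.0908 0.1769] [-3.1416e+00 -3.0000e-04  1.7245e+00] 0.06995102211403445 cam [0.44798679 0.17196993 0.3194017 ] [ 0.04904073 -0.31537882 -0.94769784]
5312 slope 40.01717835100302 updir -80.8192870073371 ((-2.711780548095703, -0.023363113403320312), (40.00128936767578, 91.55525970458984), 89.9091567993164) mid-plate [0.4604 0.0833 0.0485]
rim 1205 z 0.0409 ((465.94482421875, 329.6175537109375), (112.28260803222656, 62.05842590332031), 10.085047721862793)
```

servo_tool --pt "0.065 -0.0073 -0.0016 0 -0.007" --pt "0.06 0 0 0.03 0" --pt "0.06 0 0 0.03 0" --pt "0.06 0 0 0.03 0" --pt "0.06 0 0 0.03 0" --pt "0.06 0 0 0.02 0" --pt "0.06 0 0 0.007 0" --pt "0.06 0 0 0 0"

```text
time_s: 15.27
position: [0.4596, 0.0818, 0.0287]
tcp_rot: [-3.138, 0.0, 1.73]
force: [-1.0, -0.1, -0.2]
opening: 0.06
grip_force: 0.0
```

servo_tool --pt "0.05 0 0 0 0" --pt "0.044 0 0 0 0" --pt "0.044 0 0 0 0" --pt "0.036 0 0 0 0" --pt "0.036 0 0 0 0" --pt "0.036 0 0 0 0" --pt "0.036 0 0 0 0" --pt "0.036 0 0 0 0" --force 25

```text
time_s: 15.93
position: [0.4614, 0.0825, 0.0313]
tcp_rot: [3.139, -0.0, 1.73]
force: [0.0, -1.2, 6.5]
opening: 0.0395
grip_force: 24.5
```

servo_tool --pt "0.036 0 0 -0.005 0" --pt "0.036 0 0 -0.01 0" --pt "0.036 0 0 -0.02 0" --pt "0.036 0 0 -0.03 0" --pt "0.036 0 0 -0.03 0" --pt "0.036 0 0 -0.03 0" --pt "0.036 0 0 -0.02 0" --pt "0.036 0 0 0 0"

```text
time_s: 16.6
position: [0.4626, 0.0828, 0.1795]
tcp_rot: [3.133, -0.001, 1.729]
force: [-0.5, 0.0, -0.5]
opening: 0.0396
grip_force: 25.5
```

```bash
python3 -c "
from m import *
s=read_state(); p,d,c=snap('wrist'); np.savez('w10',p=p,d=d,**c); cv2.imwrite('pics/w10.png',p[...,::-1]); print(s['position'],s['tcp_rot'])
z=np.load('w10.npz'); held(z,.046)"
```

```text
[0.46261868 0.08276687 0.17951999] [ 3.13341020e+00 -8.18694563e-04  1.72943355e+00]
17706 slope 39.99 updir -80.4 w 40.01964295470275 len seen 81.58471171048379 rect ((-28.30327606201172, 0.7665672302246094), (39.882423400878906, 29.99004364013672), 89.66925811767578) mid [0.4622 0.0834 0.1969]
```

View pics/w10.png

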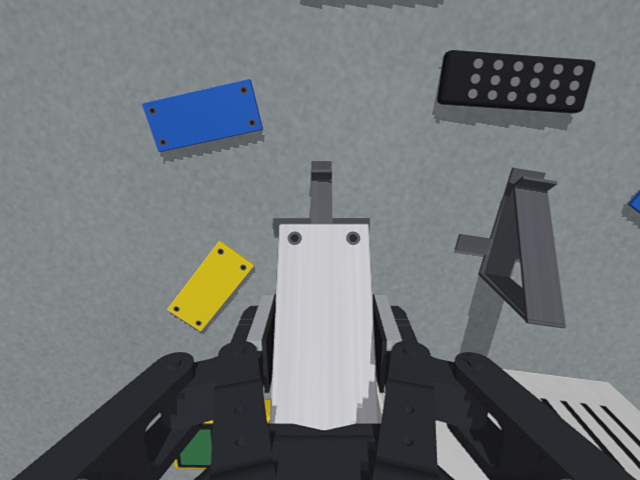

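servo_tool --pt "0.036 0 0 -0.01 0.05" --pt "0.036 0 0 -0.02 0.12" --pt "0.036 0 0 -0.02 0.12" --pt "0.036 0 0 -0.02 0.12" --pt "0.036 0 0 0 0.12" --pt "0.036 0 0 0 0.119" --pt "0.036 -0.02 0.0024 0 0" --pt "0.036 -0.0293 0.0035 0 0"

```text
time_s: 17.32
position: [0.4427, 0.0384, 0.2442]
tcp_rot: [-3.141, -0.001, 1.087]
force: [0.4, -0.8, -2.0]
opening: 0.0397
grip_force: 25.5
```

servo_tool --pt "0.036 -0.0293 0.0035 0 0" --pt "0.036 -0.0293 0.0035 0 0" --pt "0.036 -0.031 0.0125 0 0" --pt "0.036 -0.031 0.0145 0 0" --pt "0.036 -0.031 0.0145 0 0" --pt "0.036 -0.031 0.0145 0 0" --pt "0.036 -0.031 0.0145 0 0" --pt "0.036 0 0 0 0"

```text
time_s: 17.98
position: [0.4086, -0.1965, 0.2447]
tcp_rot: [3.14, 0.004, 1.07]
force: [0.6, -0.3, -0.1]
opening: 0.0395
grip_force: 25.5
```

servo_tool --pt "0.036 -0.02 0.008 0 0" --pt "0.036 -0.032 0.012 0 0" --pt "0.036 -0.032 0.012 0 0" --pt "0.036 -0.032 0.012 0 0" --pt "0.036 -0.032 0.012 0 0" --pt "0.036 -0.032 0.012 0 0" --pt "0.036 -0.032 0.012 0 0" --pt "0.036 -0.032 0.012 0 0"

```text
time_s: 18.65
position: [0.3757, -0.448, 0.2438]
tcp_rot: [-3.139, -0.001, 1.081]
force: [0.8, 0.9, -1.2]
opening: 0.0393
grip_force: 25.5
```

servo_tool --pt "0.036 -0.012 0.004 0 0" --pt "0.036 0 0 0.02 0" --pt "0.036 0 0 0.03 0" --pt "0.036 0 0 0.015 0" --pt "0.036 0 0 0 0" --pt "0.036 0 0 0 0" --pt "0.036 0 0 0 0" --pt "0.036 0 0 0 0"

```text
time_s: 19.32
position: [0.3752, -0.4605, 0.1812]
tcp_rot: [3.139, 0.001, 1.081]
force: [0.5, 1.0, -1.0]
opening: 0.0394
grip_force: 25.5
```

```bash
python3 -c "
from m import *
s=read_state(); p,d,c=snap('wrist'); np.savez('w11',p=p,d=d,**c); cv2.imwrite('pics/w11.png',p[...,::-1]); print(s['position'],s['tcp_rot'])
z=np.load('w11.npz'); held(z,.046); rim(z,.03,(.431,-.364))"
```

```text
[ 0.37519731 -0.46048059  0.18116963] [3.13947946e+00 8.92341203e-04 1.08093442e+00]
13457 slope 40.13 updir -118.04 w 39.673641740792156 len seen 79.16746236031419 rect ((-21.715560913085938, -2.5623626708984375), (39.67254638671875, 29.997549057006836), 89.97675323486328) mid [ 0.375  -0.4598  0.1985]
rim 1672 z 0.0296 ((429.8612060546875, -365.9226989746094), (88.31535339355469, 36.072818756103516), 61.62522506713867)
```

View pics/w11.png

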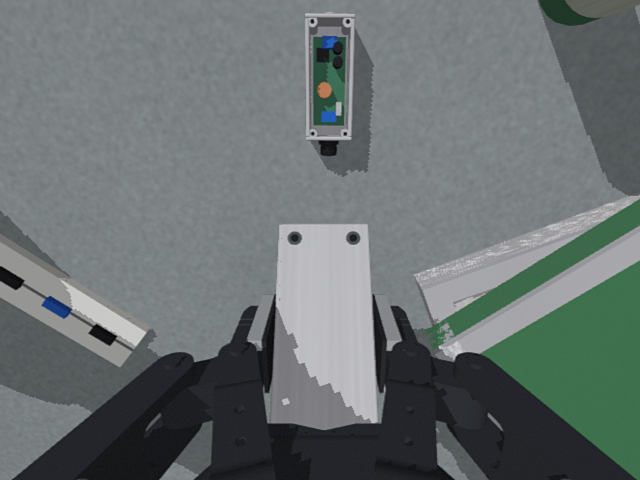

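servo_tool --pt "0.036 0.02 0.0038 0 0" --pt "0.036 0.03 0 0 0" --pt "0.036 0.03 0 0 0" --pt "0.036 0.03 0 0 0" --pt "0.036 0.0117 0 0.01 0" --pt "0.036 0 0 0.03 0" --pt "0.036 0 0 0.03 0" --pt "0.036 0 0 0.03 0"

```text
time_s: 20.03
position: [0.4368, -0.3546, 0.0804]
tcp_rot: [3.138, 0.0, 1.082]
force: [0.3, -0.5, -0.8]
opening: 0.0393
grip_force: 25.5
```

servo_tool --pt "0.036 0 0 0.015 0" --pt "0.036 0 0 0.008 0" --pt "0.036 0 0 0 0" --pt "0.036 0 0 0 0" --pt "0.036 0 0 0 0" --pt "0.036 0 0 0 0" --pt "0.036 0 0 0 0" --pt "0.036 0 0 0 0"

```text
time_s: 20.7
position: [0.4357, -0.3546, 0.0578]
tcp_rot: [3.14, 0.0, 1.081]
force: [-0.4, 0.4, -0.5]
opening: 0.0394
grip_force: 25.5
```

```bash
python3 -c "
from m import *
s=read_state(); p,d,c=snap('wrist'); np.savez('w12',p=p,d=d,**c); cv2.imwrite('pics/w12.png',p[...,::-1]); print(s['position'],s['tcp_rot'])
z=np.load('w12.npz'); held(z,.046,zr=(.038,.2)); rim(z,.03,(.4302,-.3654))
t=np.array([np.cos(1.081),np.sin(1.081)]); e=(np.array(s['position'][:2])-[.4302,-.3654])*1e3; print('along tx',e@t,'tool y',e@[t[1],-t[0]])"
```

```text
[ 0.4356828  -0.35458839  0.05778182] [3.14011079e+00 1.46948196e-04 1.08082441e+00]
13093 slope 40.08 updir -118.1 w 39.67199302562153 len seen 78.5663327095505 rect ((-21.690288543701172, -2.5865631103515625), (29.97681999206543, 39.676513671875), 0.09581121057271957) mid [ 0.4354 -0.3538  0.0751]
rim 1 z 0.0263 ((437.062744140625, -319.4851379394531), (0.0, 0.0), 0.0)
along tx 12.119831268655316 tool y -0.24810201307226165
```

servo_tool --pt "0.036 0 0 0.005 0" --pt "0.036 0 0 0.005 0" --pt "0.036 0 0 0.003 0" --pt "0.036 0 0 0.002 0" --pt "0.036 -0.0025 0 0.0029 0" --pt "0.036 0 0 0 0" --pt "0.036 -0.0022 0 0.0031 0" --pt "0.036 0 0 0 0" --force 20

```text
time_s: 21.42
position: [0.433, -0.3579, 0.0359]
tcp_rot: [-3.141, -0.001, 1.081]
force: [0.0, 1.1, 4.3]
opening: 0.0393
grip_force: 25.2
```

servo_tool --pt "0.036 -0.002 0 0.0033 0" --pt "0.036 0 0 0 0" --pt "0.036 -0.0017 0 0.0035 0" --pt "0.036 0 0 0 0" --pt "0.036 0 0 0 0" --pt "0.036 0 0 0 0" --pt "0.036 0 0 0 0" --pt "0.036 0 0 0 0"

```text
time_s: 22.08
position: [0.4311, -0.3618, 0.0293]
tcp_rot: [-3.141, 0.0, 1.081]
force: [-2.1, -0.2, 4.1]
opening: 0.0397
grip_force: 24.5
```

```bash
cat > chk.py <<'E'
from m import *
import sys
s=read_state(); p,d,c=snap('wrist'); n=sys.argv[1]; np.savez(n,p=p,d=d,**c); cv2.imwrite(f'pics/{n}.png',p[...,::-1]); print(s['position'],s['tcp_rot'])
z=np.load(n+'.npz'); mid=held(z,.046,zr=(.024,.2))
t=np.array([np.cos(1.081),np.sin(1.081)])
for q in (np.array(s['position']),mid):
    e=(q[:2]-[.4302,-.3654])*1e3; print('along tx',e@t,'tool y',e@[t[1],-t[0]])
E
python3 chk.py w13
```

```text
[ 0.43108163 -0.36179252  0.02925646] [-3.14141000e+00  2.60956433e-04  1.08070599e+00]
14702 slope 23.04 updir -118.21 w 39.64305143038226 len seen 79.70496184523293 rect ((-19.299943923950195, -2.268106460571289), (39.601383209228516, 30.01302719116211), 89.85643005371094) mid [ 0.4314 -0.3595  0.0482]
along tx 3.5980988048692892 tool y -0.9191497748231907
along tx 5.772846402059182 tool y -1.7019364753631308
```

servo_tool --pt "0.036 0 -0.0007 0 0" --pt "0.036 0 0 0 0" --pt "0.036 -0.0013 0 0.0025 0" --pt "0.036 0 0 0 0" --pt "0.036 0 0 0 0" --pt "0.036 0 0 0 0" --pt "0.036 0 0 0 0" --pt "0.036 0 0 0 0"

```text
time_s: 22.8
position: [0.4304, -0.3628, 0.0268]
tcp_rot: [3.141, 0.0, 1.081]
force: [-0.7, -0.6, 3.5]
opening: 0.0391
grip_force: 24.3
```

```bash
python3 chk.py w14; python3 -c "
from m import *
for n in ('w12','w13','w14'):
    z=np.load(n+'.npz'); P=cloud({k:z[k] for k in 'KRt'},z['d']); t=np.array([np.cos(1.081),np.sin(1.081)]); e=(P[...,:2]-[.4302,-.3654])*1e3
    a=e@t; b=e@np.array([t[1],-t[0]])
    for lo,hi in((40,47),(20,40)):
        m=(a>lo)&(a<hi)&(abs(b)<40)&(P[...,2]>.004)&(P[...,2]<.031); 
        if m.sum()>5: print(n,lo,m.sum(),b[m].min().round(1),b[m].max().round(1),a[m].max().round(1),P[...,2][m].max())
p,d,c=snap('side'); np.savez('s2',p=p,d=d,**c); P=cloud(c,d); e=(P[...,:2]-[.4302,-.3654])*1e3;a=e@t; b=e@np.array([t[1],-t[0]])
z=P[...,2]
for lo in range(-44,44,8):
    m=(a>lo)&(a<lo+8)&(abs(b)<40)&(z>.022)&(z<.031)
    if m.sum()>5: print('side',lo,m.sum(),np.percentile(b[m],[3,50,97]).round(1))
"
```

```text
[ 0.43040551 -0.36278744  0.0267922 ] [3.14071490e+00 1.69998509e-04 1.08074739e+00]
14718 slope 19.78 updir -118.05 w 39.54304357235318 len seen 80.16582052820493 rect ((-18.886512756347656, -2.2488956451416016), (39.54170608520508, 29.982860565185547), 89.93609619140625) mid [ 0.4309 -0.3606  0.0462]
along tx 2.402082492182486 tool y -1.0477200546359133
along tx 4.5326974471796895 tool y -1.6393924111623166
w12 40 743 -17.7 18.0 46.6 0.02658703133015114
w13 40 278 -17.3 18.0 46.7 0.020818150716478467
w14 40 289 -17.3 17.9 46.6 0.02095873012165564
side -44 48 [-18.7  -8.9  16.9]
side -36 8 [-17.3  14.8  16.7]
side -28 11 [-18.  -15.9  16.5]
```

servo_tool --pt "0.036 0 0.001 0 0" --pt "0.036 0 0 0 0" --pt "0.036 -0.0012 0 0.003 0" --pt "0.036 0 0 0 0" --pt "0.036 0 0 0 0" --pt "0.036 0 0 0 0" --pt "0.036 0 0 0 0" --pt "0.036 0 0 0 0"

```text
time_s: 23.57
position: [0.43, -0.3639, 0.0236]
tcp_rot: [-3.141, 0.0, 1.081]
force: [-2.4, -0.4, 4.2]
opening: 0.0394
grip_force: 24.2
```

```bash
python3 chk.py w15
```

```text
[ 0.42998475 -0.36391258  0.02362302] [-3.14084973e+00  4.79221982e-05  1.08083224e+00]
14821 slope 15.82 updir -118.25 w 39.923873814941935 len seen 82.35864614704947 rect ((-18.01663589477539, -2.2043590545654297), (29.98515510559082, 39.845401763916016), 0.19717808067798615) mid [ 0.4305 -0.3613  0.0434]
along tx 1.2112773432196615 tool y -0.8896954199529361
along tx 3.766873372630327 tool y -1.6868564192876048
```

servo_tool --pt "0.036 -0.0012 0 0.003 0" --pt "0.036 0 0 0 0" --pt "0.036 -0.001 0.0003 0.003 0" --pt "0.036 0 0 0 0" --pt "0.036 -0.0006 0 0.003 0" --pt "0.036 0 0 0 0" --pt "0.036 0 0 0 0" --pt "0.036 0 0 0 0"

```text
time_s: 24.28
position: [0.4292, -0.3663, 0.0146]
tcp_rot: [-3.141, -0.0, 1.081]
force: [-0.5, -1.0, 3.0]
opening: 0.039
grip_force: 24.0
```

```bash
python3 chk.py w16
```

```text
[ 0.42922042 -0.36630143  0.01456566] [-3.14099942e+00 -3.43046742e-04  1.08105109e+00]
14782 slope 4.69 updir -118.07 w 39.69962200632356 len seen 83.1678259335834 rect ((-16.8856143951416, -2.1770896911621094), (29.975706100463867, 39.624488830566406), 0.2609035074710846) mid [ 0.4298 -0.3633  0.0356]
along tx -1.2562854537639392 tool y -0.4403382186079395
along tx 1.6589815110986186 tool y -1.3127530104501528
```

servo_tool --pt "0.036 -0.0002 0 0.002 0" --pt "0.036 0 0 0.0015 0" --pt "0.036 0 0 0 0" --pt "0.036 0 0 0 0" --pt "0.0415 0 0 0 0" --pt "0.0415 0 0 0 0" --pt "0.05 0 0 0 0" --pt "0.06 0 0 0 0"

```text
time_s: 25.0
position: [0.4298, -0.367, 0.0111]
tcp_rot: [3.141, -0.0, 1.081]
force: [-0.0, -0.3, 0.4]
opening: 0.0597
grip_force: 0.0
```

```bash
python3 chk.py w17
```

```text
[ 0.42981299 -0.36696674  0.01107441] [ 3.14062368e+00 -6.28038675e-05  1.08099490e+00]
16254 slope 0.04 updir -24.63 w 88.03483244893434 len seen 41.76697914354289 rect ((-6.396761894226074, -8.546733856201172), (88.03385925292969, 29.995803833007812), 89.98954772949219) mid [ 0.4559 -0.3726  0.0324]
along tx -1.564606437734086 tool y 0.39556253562002264
along tx 5.748390346116385 tool y 26.02561899718597
```

Level and at the right height. I'll retreat upwards and check both lids.

servo_tool --pt "0.06 0 0 -0.01 0" --pt "0.06 0 0 -0.02 0" --pt "0.06 0 0 -0.03 0" --pt "0.06 0 0 -0.035 0" --pt "0.06 0 0 -0.035 0" --pt "0.06 0 0 -0.03 0" --pt "0.06 0 0 -0.02 0" --pt "0.06 -0.03 0 0 0"

```text
time_s: 25.72
position: [0.4217, -0.3891, 0.1962]
tcp_rot: [3.133, -0.004, 1.091]
force: [0.8, 0.7, -0.7]
opening: 0.0594
grip_force: 0.0
```

servo_tool --pt "0.06 -0.03 0 0 0" --pt "0.06 -0.02 0 0 0" --pt "0.06 0 0 0 0" --pt "0.06 0 0 0 0" --pt "0.06 0 0 0 0" --pt "0.06 0 0 0 0" --pt "0.06 0 0 0 0" --pt "0.06 0 0 0 0"

```text
time_s: 26.38
position: [0.3924, -0.4364, 0.1911]
tcp_rot: [-3.141, -0.001, 1.083]
force: [-0.4, 0.7, 0.6]
opening: 0.0597
grip_force: 0.0
```

```bash
python3 -c "
from m import *
for n in('wrist','top'):
    p,d,c=snap(n); np.savez('f',p=p,d=d,**c); z=np.load('f.npz'); print(n); rim(z,.035,(.4302,-.3654))
rim(z,.041,(.468,.329),tol=.006)
z0=np.load('top.npz'); 
for nm,hs in(('meter',np.s_[260:345,360:420]),('tape',np.s_[190:250,115:180]),('remote',np.s_[195:260,215:250]),('bottle',np.s_[180:240,450:520])):
    print(nm,(np.abs(z0['p'][hs].astype(int)-p[hs]).max(2)>60).mean())
"
```

```text
wrist
rim 6149 z 0.0348 ((430.07855224609375, -363.87298583984375), (91.9321060180664, 40.0971565246582), 62.385963439941406)
top
rim 579 z 0.0346 ((430.94317626953125, -362.68438720703125), (92.49585723876953, 40.47432327270508), 62.61851501464844)
rim 1203 z 0.0409 ((465.85296630859375, 329.6841735839844), (112.44964599609375, 61.77655792236328), 10.109457015991211)
meter 0.0
tape 0.0
remote 0.0
bottle 0.0
```

```bash
python3 -c "
from plant import *
print(hand_in())"
```

```text
the job is handed in; nothing more can be done
None
```

Both lids are on their own boxes, lips inside the rims, level and let go. The last camera check put each about 2 mm off centre (limit 4 mm). The job was handed in at about 26 s, but no verdict came back.

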